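# Take the stop collar and then the spacer off the bar stand

### The job

A spacer ring is needed from the bar stand. First slide the small dark stop collar off the free end of the stand's horizontal bar and put it in the blue bin; leave the spacer on the bar until the collar is in the bin. Then slide the wide white spacer ring off the same bar and put it in the blue bin too.

Things in the scene. Friction and masses are not known exactly. Their poses are not given: they have to be found in the camera images.
- bar_tip (a point): Centre of the free end of the stand's level round steel bar (12 mm diameter, axis 130 mm above the plywood board, whose top is 64 mm above the bench). x points from the free end along the bar to the post, z up. Bolted down: an aluminium post 40 mm wide, 150 mm high, its face 145 mm from the bar's end, on a base plate 165 x 90 x 12 mm. Collar, then spacer, hang free to slide.
- collar_center (a point): Centre of the stop collar, a plain dark steel ring, the one nearest to the bar's free end: outer diameter 38 mm, bore 24 mm, 22 mm long, 40 to 85 g. Its x lies along its bore (it may be rolled about it). At the start its centre is 30 to 46 mm from the bar's end and 6 mm below the bar's axis, the top of its bore resting on the bar.
- spacer_center (a point): Centre of the spacer, the wide white plastic ring behind the collar on the bar: outer diameter 52 mm, bore 24 mm, 30 mm long, 55 to 115 g. Its x lies along its bore. At the start its centre is 90 to 106 mm from the bar's end and 6 mm below the bar's axis. (A like ring that lies flat on the board is a spare, not wanted.)
- bin: The blue open stacking bin, fixed on the plywood board (top 64 mm above the bench). Origin: centre of its underside. Inside 140 mm along its x and 194 mm along its y; inner floor 3 mm and rim 64 mm above its underside. A few small scraps are drawn on its floor.
There are look-alikes about, which are no part of the job. Leave any green or orange look-alike of the part that bears spacer_center alone.

How it is judged:
On the way, in this order (a step that is already met when the one before it is completed fails the run):
1. the collar is in the blue bin while the spacer is still on the bar (x of collar_center in the frame of bin between -0.06 and 0.06 m and y of collar_center in the frame of bin between -0.087 and 0.087 m and z of collar_center in the frame of bin between 0 and 0.08 m and x of spacer_center in the frame of bar_tip above 0 m and y of spacer_center in the frame of bar_tip between -0.015 and 0.015 m and z of spacer_center in the frame of bar_tip between -0.015 and 0.015 m), for 0.2 s.
2. the spacer is in the blue bin (x of spacer_center in the frame of bin between -0.06 and 0.06 m and y of spacer_center in the frame of bin between -0.087 and 0.087 m and z of spacer_center in the frame of bin between 0 and 0.08 m), for 0.2 s.
At the end, for the whole second after the job is handed in: Collar and spacer both lie released and at rest (slower than 30 mm/s) inside the blue bin, in any attitude: their centres within its walls (60 mm of its middle along its x, 87 mm along its y) and lower than 80 mm above its underside (all of step 2 and x of collar_center in the frame of bin between -0.06 and 0.06 m and y of collar_center in the frame of bin between -0.087 and 0.087 m and z of collar_center in the frame of bin between 0 and 0.08 m and linear speed of each of collar, spacer below 0.03 m/s); the robot touches nothing.
It also fails if it takes over 61 s, if anything falls off the work surface, if the arm or the gripper's body presses on something with over 40 N, if the wrist force passes 120 N, or if a joint passes its speed limit or range.

### The arm

A 6-joint arm with a two-finger parallel gripper is mounted at the origin on a cart in front of the work surface, level with it; the furniture and walls round the work are solid. World frame = base frame: x ahead of the robot, y to its left, z up, the work surface at z = 0. Lengths are in m, angles in rad, forces in N, time in s.
With the tool pointing down it reaches from about 0.35 to 0.975 m from the base axis. Payload 4.9 kg.
Tool frame: the origin (TCP) lies midway between the tips of the shut fingers; the grasp point (between the pads) lies 19 mm behind it; z points along the fingers, y is the line along which they close (so a half turn about z gives the same grasp; the last joint's range is limited). The gripper opens to 85 mm and grips with 20 to 120 N. Pads are 22 mm wide; open, the fingers measure 114 mm over their backs; the gripper's body (76 mm by 85 mm) begins 54 mm behind the grasp point. The pads swing forward as they close: fully open they stand 13 mm farther back than shut.
Start: joints at [-1.454, 0.053, 1.613, -0, 1.476, -0.119], TCP at [0.146, -0.608, 0.231] pointing down, gripper open.
Joint ranges: [-3.01, 3.01], [-1.01, 2.22], [0.06, 2.58], [-1.02, 4.17], [0.09, 2.62], [-3.14, 3.14]. Speed limits (rad/s): [2.57, 2.57, 3.14, 3.14, 3.14, 3.14].

### API

Orientations are given as a rotation vector (axis times angle).
In Python, from station import ctrl, optics, job gives the robot as it stands.
- The arm moves only by the shell command python3 -m jog 'ROWS' [OPENING] [FORCE]. ROWS is JSON, a list of rows, each a list of 2 entries, a list of its own where there are three numbers: the shift along the tool's x, y, z in m, then the turn, a rotation vector about the tool's x, y, z in rad. A call has 1 to 5 rows; each row is the pose to reach, as a shift and turn from the pose commanded when the call began, along the tool's axes at that moment; what a row does not reach only later rows make up. A row lasts 1/10 s, in which the tool goes at most 50 mm and 8.59 degrees, less where a joint would pass 70% of its speed; a pose out of reach is approached as far as the arm can. A call with a gripper value outside its range is refused whole. OPENING is the opening, from 0 (shut) to 1 (fully open), set as the call begins (- or left out, the last holds). The fingers move at their own pace and stop on an object; FORCE is the grip in N (left out, the last holds). Time passes only in rows, so rows that repeat a pose let the fingers close. It gives the time, the measured TCP pose, the force, the opening and the grip force at its end, in the units of the state.
- ctrl.get_obs(): the state, without advancing time (a new reading comes with each control period).
- optics.get_image(name): name is "side" or "top"; returns a dict with "image" (480x640x3 uint8, blue, green, red), "fx", "fy", "cx", "cy" (pixels), "rvec" (rotation vector, rad) and "tvec" (3), from world to camera coordinates, as OpenCV has them. Camera axes: x right, y down, z forward; pixel columns grow to the right and rows downward; lengths in m; the calibration is good to about 2 mm. A picture is of the moment at which its call begins. There is no depth.
- job.finish_job(): hands the job in; it is judged then, once.
The state is a dict: "t": time; "q": joint angles; "dq": joint speeds; "effort": joint torques, N m; "tool_pos": TCP position; "tool_rot": TCP orientation; "contact_force": force on the tool from outside, world axes, zero at the start; "wrist_torque": the same for the moment, N m; "opening": finger opening in m; "grip_force": force on a finger pad.
Only numpy, scipy, OpenCV 4.12 (cv2) and the standard library are available. Lean on these libraries where they do the work, as an engineer would, in place of code of your own. Each camera call takes 0.05 s, during which the arm holds its last target. There are 200 camera calls.

## Working session

There is one attempt and no reset: what is moved stays moved. The work goes in short steps, Python scripts to look and compute and a shell command to move; the robot and the scene stay as the last step left them, time stands still between calls to the robot, and variables do not carry over. Pictures are saved under pics/ and viewed, at most 10 in all, crops included, and the job is handed in when it is done.

```bash
ls; mkdir -p pics; python3 - <<'E'
from station import ctrl, optics
import cv2,numpy as np
for n in("side","top"):
    d=optics.get_image(n); cv2.imwrite(f"pics/{n}0.png",d["image"]); print(n,d["fx"],d["fy"],d["cx"],d["cy"],d["rvec"],d["tvec"])
    np.savez(f"{n}.npz",**{k:np.array(v) for k,v in d.items()})
print(ctrl.get_obs())
E
```

```text
pics
side 595.0026456035685 595.0026456035685 320.25801244827437 239.95723588092912 [ 0.8802307  -2.53535095  1.03479195] [0.52858076 0.21836588 1.57617726]
top 445.3365777492135 445.3365777492135 323.8696368846035 237.55805154328408 [ 2.1423227  -2.05701236  0.24374569] [0.18987453 0.55960837 1.36152586]
{'t': 0.1, 'q': array([-1.45401144e+00,  5.33146556e-02,  1.61415980e+00,  1.81096621e-05,
        1.47599945e+00, -1.19012914e-01]), 'dq': array([ 9.08325864e-04, -7.82709497e-04, -2.07379980e-03,  5.08940446e-04,
       -3.90072517e-05, -9.20477433e-04]), 'effort': array([ 9.31578252e-04, -3.94905674e+01, -3.71365142e+01, -8.39213499e-05,
        3.92286340e-03,  9.77058988e-06]), 'tool_pos': array([ 0.14594302, -0.60714144,  0.23016934]), 'tool_rot': array([-3.11791577e+00, -3.69308848e-01, -3.15893829e-05]), 'contact_force': array([ 0.64064545,  0.45388596, -1.0655232 ]), 'wrist_torque': array([-0.01156377, -0.00982448,  0.03191511]), 'grip_force': 0.0, 'opening': 0.08517738178073381}
```

View pics/side0.png

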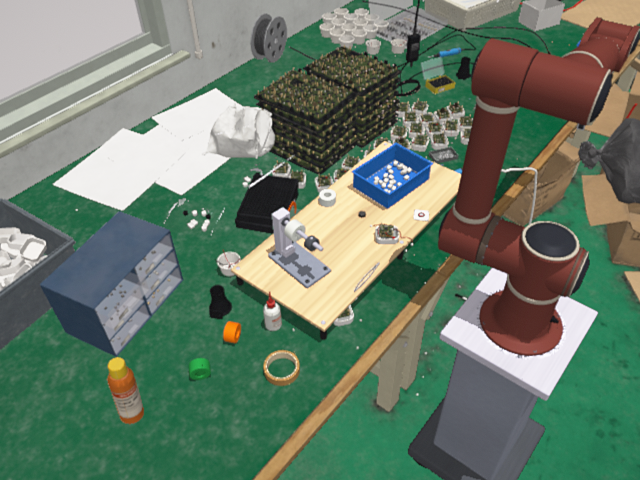

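View pics/top0.png

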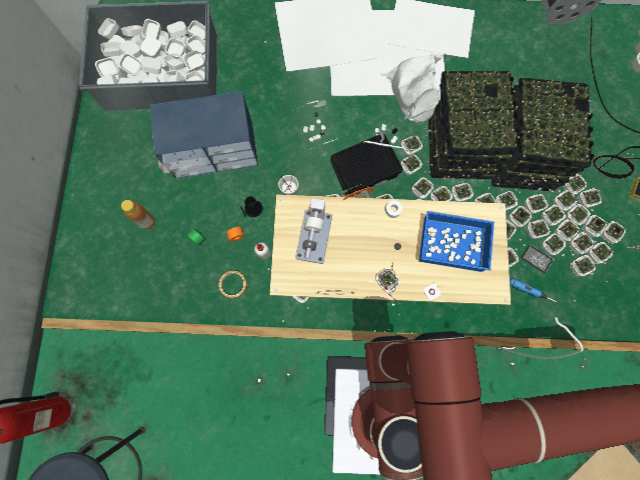

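The side view shows the stand at about (295,240), with the white ring and then the dark collar on its bar. The blue bin is at (392,175), and the spare ring lies flat at (327,198). In the top view the stand is at (315,230), its bar end pointing at the robot, and the bin is at (457,241). I'll enlarge both views.

```bash
python3 - <<'E'
import cv2,numpy as np
a=cv2.imread("pics/side0.png")[195:285,255:345]; b=cv2.imread("pics/top0.png")[190:270,290:340]
a=cv2.resize(a,None,fx=6,fy=6,interpolation=2); b=cv2.resize(b,None,fx=5,fy=5,interpolation=2)
c=np.zeros((540,800,3),np.uint8); c[:540,:540]=a; c[:400,545:795]=b; cv2.imwrite("pics/crop.png",c)
E
```

```text
(no output)
```

View pics/crop.png

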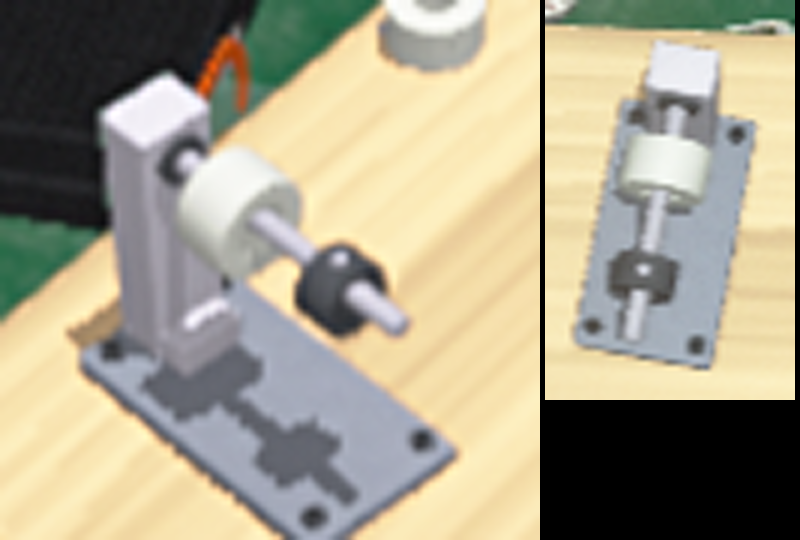

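The crop shows the bar end at (400,322) in the side part and (632,338) in the top part. The collar is at (342,290) side and (643,278) top. The white ring behind it, at (240,210) side and (663,172) top, is the spacer: it is the only ring on the bar behind the collar. The one lying flat on the board is the spare, and the green and orange ones are off the board.

```bash
cat >h.py <<'E'
import cv2,numpy as np
from scipy.spatial.transform import Rotation as R
D={n:np.load(n+".npz") for n in("side","top")}
def P(n):
    d=D[n];K=np.array([[d["fx"],0,d["cx"]],[0,d["fy"],d["cy"]],[0,0,1]]);Rm=cv2.Rodrigues(d["rvec"])[0]
    return K,Rm,d["tvec"].reshape(3)
def onz(n,u,v,z):
    K,Rm,t=P(n);c=-Rm.T@t;r=Rm.T@np.linalg.solve(K,[u,v,1.]);return (c+r*(z-c[2])/r[2]).round(4)
def tri(s,t):
    M=[(lambda a:a[0]@np.c_[a[1],a[2]])(P(n)) for n in("side","top")]
    X=cv2.triangulatePoints(M[0],M[1],np.array(s,float).reshape(2,1),np.array(t,float).reshape(2,1));return (X[:3]/X[3]).ravel().round(4)
def proj(n,X):
    K,Rm,t=P(n);p=K@(Rm@np.array(X)+t);return (p[:2]/p[2]).round(1)
E
python3 - <<'E'
from h import *
s=lambda x,y:(255+x/6,195+y/6)
t=lambda x,y:(290+(x-545)/5,190+y/5)
for nm,a,b,z in[("tip",(400,322),(632,338),.194),("root",(183,160),(676,106),.194),("collar",(342,290),(643,278),.188),("spacer",(240,210),(663,172),.188)]:
    print(nm,tri(s(*a),t(*b)),onz("side",*s(*a),z),onz("top",*t(*b),z))
print("holes",[onz("top",*t(*p),.076) for p in((593,325),(697,345),(737,133))],[onz("side",*s(*p),.076) for p in((422,440),(314,516))])
print("postfoot..., bin rim top",[onz("top",*p,.128) for p in((425,212),(494,220),(490,271),(419,263))])
print("bin rim side",[onz("side",*p,.128) for p in((391,143),(431,157),(395,189),(354,176))])
E
```

```text
tip [0.461  0.2577 0.199 ] [0.4652 0.2544 0.194 ] [0.46   0.2569 0.194 ]
root [0.5996 0.2382 0.1977] [0.6031 0.2355 0.194 ] [0.5997 0.2377 0.194 ]
collar [0.4971 0.2529 0.1919] [0.5004 0.2503 0.188 ] [0.4968 0.2524 0.188 ]
spacer [0.5609 0.2445 0.1948] [0.5668 0.2397 0.188 ] [0.5608 0.2437 0.188 ]
holes [array([0.4892, 0.2864, 0.076 ]), array([0.4791, 0.2205, 0.076 ]), array([0.6183, 0.2006, 0.076 ])] [array([0.4829, 0.2186, 0.076 ]), array([0.4927, 0.2837, 0.076 ])]
postfoot..., bin rim top [array([ 0.6307, -0.0977,  0.128 ]), array([ 0.6138, -0.3107,  0.128 ]), array([ 0.4539, -0.2911,  0.128 ]), array([ 0.4695, -0.0777,  0.128 ])]
bin rim side [array([ 0.6239, -0.3043,  0.128 ]), array([ 0.4828, -0.3192,  0.128 ]), array([ 0.4865, -0.1207,  0.128 ]), array([ 0.619 , -0.0954,  0.128 ])]
```

```bash
cat >>h.py <<'E'
def go(pt,yaw=None):
    "shift and turn in tool axes from the present pose to TCP pt, tool x at yaw deg, pointing down"
    from station import ctrl
    o=ctrl.get_obs();A=R.from_rotvec(o["tool_rot"]);print("t",round(o["t"],2),"pos",o["tool_pos"].round(4),"force",o["contact_force"].round(1),"open",round(float(o["opening"]),4),"grip",round(float(o["grip_force"]),1),"q",o["q"].round(2))
    print("shift",A.inv().apply(np.array(pt)-o["tool_pos"]).round(4))
    if yaw is not None:
        T=R.from_euler("z",yaw,degrees=True)*R.from_rotvec([np.pi,0,0]);print("turn",(A.inv()*T).as_rotvec().round(4))
E
python3 -m jog '[[[0.04,-0.025,-0.011],[0,0,0.075]],[[0.08,-0.05,-0.022],[0,0,0.15]],[[0.12,-0.075,-0.033],[0,0,0.225]],[[0.16,-0.1,-0.044],[0,0,0.3]],[[0.2,-0.125,-0.055],[0,0,0.37]]]' 1
python3 -c "from h import *
go([.45,-.1,.29],-8)"
```

```text
t: 0.6
tool_pos: [0.3121, -0.4377, 0.2862]
tool_rot: [-3.134, 0.216, 0.0]
contact_force: [-0.6, -0.5, 0.0]
opening: 0.0855
grip_force: 0.0
t 0.6 pos [ 0.3121 -0.4377  0.2862] force [-0.6 -0.5  0. ] open 0.0855 grip 0.0 q [-1.09 -0.18  1.75  0.    1.58  0.62]
shift [ 0.0902 -0.3534 -0.0036]
turn [-0.0006  0.0003  0.002 ]
```

```bash
python3 -m jog '[[[0.012,-0.047,0],[0,0,0]],[[0.024,-0.094,0],[0,0,0]],[[0.036,-0.141,0],[0,0,0]],[[0.048,-0.188,0],[0,0,0]],[[0.06,-0.235,0],[0,0,0]]]' >/dev/null
python3 -m jog '[[[0.015,-0.047,0],[0,0,0]],[[0.03,-0.094,0],[0,0,0]],[[0.045,-0.141,0],[0,0,0]],[[0.06,-0.188,0],[0,0,0]],[[0.07,-0.235,0],[0,0,0]]]'
python3 -c "from h import *
go([.497,.2515,.25],-8)"
```

```text
t: 1.6
tool_pos: [0.5034, 0.0111, 0.2859]
tool_rot: [3.134, -0.21, -0.0]
contact_force: [1.1, -0.4, 1.1]
opening: 0.0854
grip_force: 0.0
t 1.6 pos [0.5034 0.0111 0.2859] force [ 1.1 -0.4  1.1] open 0.0854 grip 0.0 q [-0.13 -0.27  1.82 -0.    1.59  1.58]
shift [-0.0384 -0.2374  0.0359]
turn [0.0001 0.0002 0.0057]
```

```bash
python3 -m jog '[[[-0.008,-0.047,0],[0,0,0]],[[-0.016,-0.094,0],[0,0,0]],[[-0.024,-0.141,0],[0,0,0]],[[-0.032,-0.188,0],[0,0,0]],[[-0.038,-0.237,0.02],[0,0,0.006]]]' >/dev/null
python3 -m jog '[[[0,0,0],[0,0,0]],[[0,0,0],[0,0,0]]]'
python3 - <<'E'
from h import *
from station import optics,ctrl
go([.497,.2515,.169],-8)
a=optics.get_image("side")["image"][165:285,235:375]; b=optics.get_image("top")["image"][180:275,285:345]
c=np.zeros((600,800,3),np.uint8); a=cv2.resize(a,None,fx=3.5,fy=3.5,interpolation=2);b=cv2.resize(b,None,fx=5,fy=5,interpolation=2)
c[:a.shape[0],:a.shape[1]]=a; c[:b.shape[0],495:495+b.shape[1]]=b; cv2.imwrite("pics/c1.png",c)
print(proj("side",ctrl.get_obs()["tool_pos"]),proj("top",ctrl.get_obs()["tool_pos"]))
E
```

```text
t: 2.3
tool_pos: [0.4962, 0.2466, 0.2661]
tool_rot: [3.133, -0.216, -0.004]
contact_force: [0.3, -0.6, -0.2]
opening: 0.0855
grip_force: 0.0
t 2.3 pos [0.4962 0.2466 0.2661] force [ 0.3 -0.6 -0.2] open 0.0855 grip 0.0 q [ 0.33 -0.13  1.74 -0.    1.54  2.04]
shift [ 0.0004 -0.0051  0.0971]
turn [0.0016 0.0022 0.0017]
[313.5 220.3] [311.5 239.4]
```

View pics/c1.png

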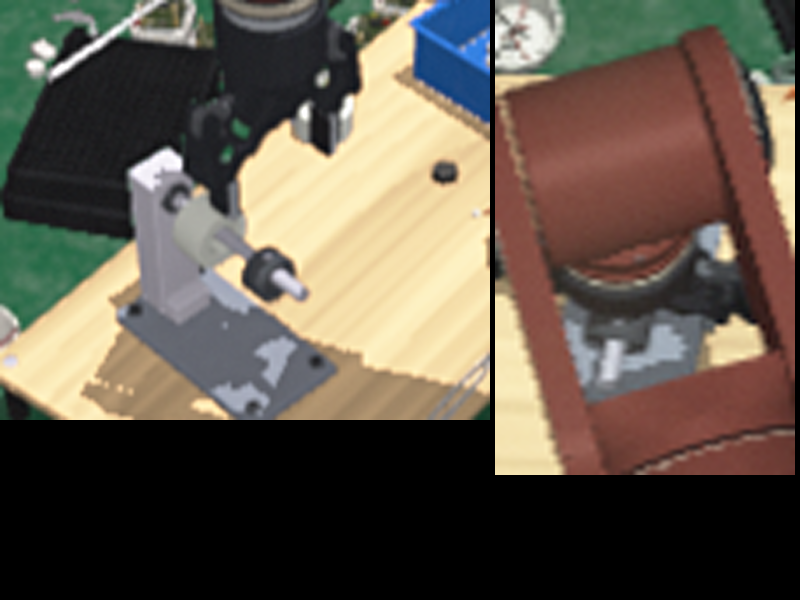

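Both fingers stand astride the bar above the collar, which is at (268,273) in the crop. The position agrees with the estimate, so I'll go down and grip.

```bash
python3 -m jog '[[[0,-0.004,0.03],[0,0,0]],[[0,-0.005,0.06],[0,0,0]],[[0,-0.005,0.085],[0,0,0]],[[0,-0.005,0.098],[0,0,0]],[[0,-0.005,0.098],[0,0,0]]]'
python3 -m jog '[[[0,0,0],[0,0,0]],[[0,0,0],[0,0,0]],[[0,0,0],[0,0,0]],[[0,0,0],[0,0,0]],[[0,0,0],[0,0,0]]]' 0 40
python3 -m jog '[[[0,0,0],[0,0,0]],[[0,0,0],[0,0,0]],[[0,0,0],[0,0,0]],[[0,0,0],[0,0,0]],[[0,0,0],[0,0,0]]]'
```

```text
t: 2.9
tool_pos: [0.4969, 0.2494, 0.1677]
tool_rot: [3.132, -0.223, -0.005]
contact_force: [-0.2, 0.3, -0.3]
opening: 0.0855
grip_force: 0.0
t: 3.4
tool_pos: [0.4986, 0.251, 0.1712]
tool_rot: [-3.133, 0.22, -0.004]
contact_force: [-0.5, -1.5, 5.7]
opening: 0.0353
grip_force: 39.7
t: 3.9
tool_pos: [0.4986, 0.251, 0.1712]
tool_rot: [-3.133, 0.22, -0.004]
contact_force: [-0.6, -1.2, 6.1]
opening: 0.0353
grip_force: 39.7
```

```bash
python3 -m jog '[[[0,0,-0.003],[0,0,0]],[[0,0,-0.005],[0,0,0]],[[0,0,-0.005],[0,0,0]]]'
python3 -m jog '[[[0,0,-0.003],[0,0,0]],[[0,0,-0.005],[0,0,0]],[[0,0,-0.005],[0,0,0]]]'
python3 - <<'E'
from h import *
from station import optics,ctrl
go([.43,.26,.17],-8)
a=optics.get_image("side")["image"][195:285,255:355]
cv2.imwrite("pics/c2.png",cv2.resize(a,None,fx=6,fy=6,interpolation=2))
E
```

```text
t: 4.2
tool_pos: [0.4975, 0.2509, 0.1743]
tool_rot: [3.134, -0.22, -0.001]
contact_force: [-0.4, -0.1, -0.4]
opening: 0.0352
grip_force: 39.9
t: 4.5
tool_pos: [0.4979, 0.2509, 0.1799]
tool_rot: [-3.134, 0.22, -0.001]
contact_force: [-0.8, 0.1, -1.3]
opening: 0.0358
grip_force: 39.9
t 4.5 pos [0.4979 0.2509 0.1799] force [-0.8  0.1 -1.3] open 0.0358 grip 39.9 q [ 0.33 -0.07  1.82  0.    1.39  2.04]
shift [-0.0685  0.0005  0.0099]
turn [-0.0003 -0.0005 -0.0006]
```

View pics/c2.png

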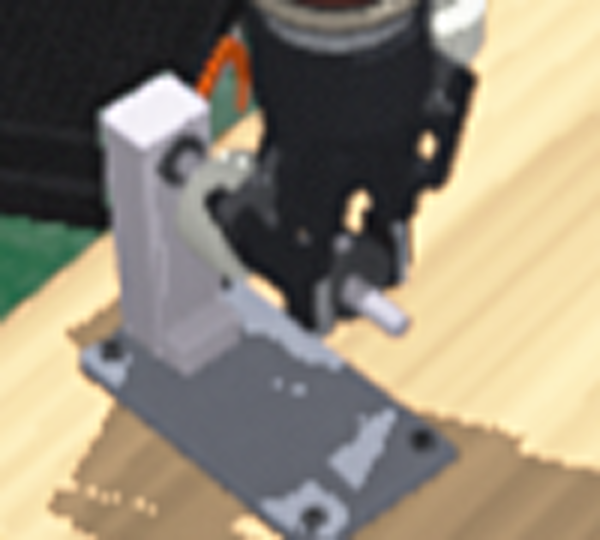

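The collar is between the pads and clear of the bar, with almost no contact force. I'll slide it off along tool -x and watch the force.

```bash
python3 -m jog '[[[-0.01,0,0],[0,0,0]],[[-0.02,0,0],[0,0,0]],[[-0.03,0,0],[0,0,0]],[[-0.04,0,0],[0,0,0]]]'
python3 -m jog '[[[-0.01,0,0],[0,0,0]],[[-0.02,0,0],[0,0,0]],[[-0.03,0,0],[0,0,0]],[[-0.04,0,0],[0,0,0]]]'
python3 -m jog '[[[0,0,-0.03],[0,0,0]],[[0,0,-0.06],[0,0,0]],[[0,0,-0.09],[0,0,0]],[[0,0,-0.09],[0,0,0]]]'
python3 -c "from h import *
go([.543,-.195,.27],-8)"
```

```text
t: 4.95
tool_pos: [0.4569, 0.2566, 0.1794]
tool_rot: [3.134, -0.22, -0.0]
contact_force: [-0.3, 1.0, -0.8]
opening: 0.0354
grip_force: 39.9
t: 5.35
tool_pos: [0.4176, 0.2621, 0.1796]
tool_rot: [-3.134, 0.22, -0.0]
contact_force: [0.7, -0.2, -0.8]
opening: 0.0354
grip_force: 39.9
t: 5.75
tool_pos: [0.4202, 0.2631, 0.2752]
tool_rot: [-3.129, 0.22, -0.013]
contact_force: [-0.0, -0.0, -0.2]
opening: 0.0354
grip_force: 40.1
t 5.75 pos [0.4202 0.2631 0.2752] force [-0.  -0.  -0.2] open 0.0354 grip 40.1 q [ 0.41 -0.29  1.86  0.    1.57  2.12]
shift [0.1855 0.4365 0.0045]
turn [-0.005  -0.0082 -0.0005]
```

```bash
python3 -m jog '[[[0.012,0.03,0],[0,0,0]],[[0.028,0.07,0],[0,0,0]],[[0.044,0.11,0],[0,0,0]],[[0.06,0.15,0],[0,0,0]],[[0.076,0.19,0],[0,0,0]]]' >/dev/null
python3 -m jog '[[[0.017,0.04,0],[0,0,0]],[[0.034,0.08,0],[0,0,0]],[[0.051,0.12,0],[0,0,0]],[[0.068,0.16,0],[0,0,0]],[[0.085,0.2,0],[0,0,0]]]'
python3 -c "from h import *
go([.541,-.22,.27],-5)"
```

```text
t: 6.75
tool_pos: [0.523, -0.1481, 0.2681]
tool_rot: [-3.133, 0.221, 0.002]
contact_force: [1.1, 0.4, -0.7]
opening: 0.0353
grip_force: 40.2
t 6.75 pos [ 0.523  -0.1481  0.2681] force [ 1.1  0.4 -0.7] open 0.0353 grip 40.2 q [-0.41 -0.16  1.76  0.    1.55  1.3 ]
shift [ 0.0279  0.0687 -0.0019]
turn [-0.0006  0.0013 -0.0533]
```

```bash
python3 -m jog '[[[0.014,0.035,0],[0,0,-0.02]],[[0.028,0.068,0],[0,0,-0.05]],[[0.028,0.068,0],[0,0,-0.05]],[[0.028,0.068,0],[0,0,-0.05]]]'
python3 - <<'E'
from h import *
from station import optics,ctrl
go([.541,-.22,.085],-5)
a=optics.get_image("side")["image"][120:210,340:460]; b=optics.get_image("top")["image"][195:285,405:505]
c=np.zeros((600,800,3),np.uint8); a=cv2.resize(a,None,fx=4,fy=4,interpolation=2);b=cv2.resize(b,None,fx=3.1,fy=3.1,interpolation=2)
c[:a.shape[0],:a.shape[1]]=a; c[:b.shape[0],485:485+b.shape[1]]=b; cv2.imwrite("pics/c3.png",c)
E
```

```text
t: 7.15
tool_pos: [0.541, -0.2179, 0.268]
tool_rot: [-3.137, 0.144, 0.003]
contact_force: [0.1, 0.1, -0.3]
opening: 0.0352
grip_force: 40.3
t 7.15 pos [ 0.541  -0.2179  0.268 ] force [ 0.1  0.1 -0.3] open 0.0352 grip 40.3 q [-0.51 -0.06  1.67  0.    1.54  1.15]
shift [0.0006 0.0023 0.183 ]
turn [-0.0014  0.0022 -0.0044]
```

View pics/c3.png

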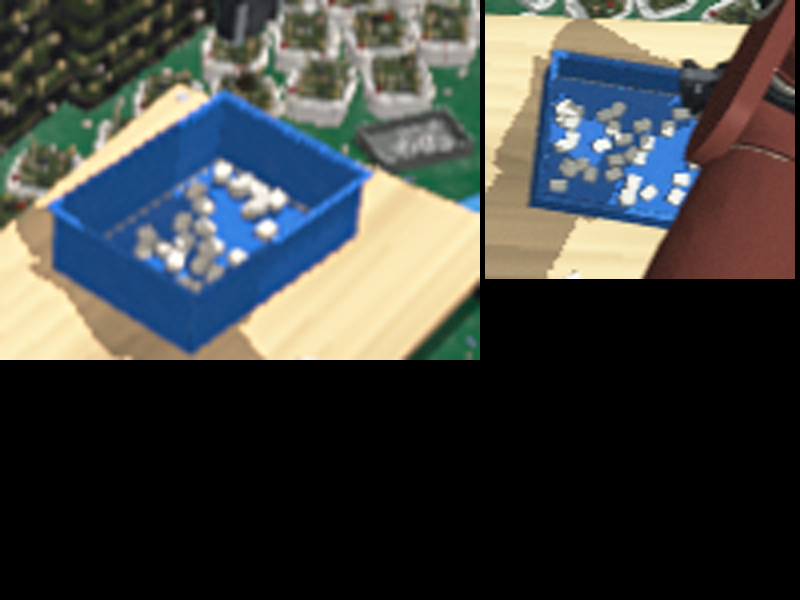

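The bin's rim corners in the side crop are at (222,92), (372,172), (190,302) and (52,205). I'll recompute the bin centre from them.

```bash
python3 - <<'E'
from h import *
c=[onz("side",340+x/4,120+y/4,.128) for x,y in((222,92),(372,172),(190,302),(52,205))];print(c,np.mean(c,0))
t=[onz("top",405+(x-485)/3.1,195+y/3.1,.128) for x,y in((548,50),(530,207))];print(t)
E
```

```text
[array([ 0.6123, -0.3131,  0.128 ]), array([ 0.462 , -0.2968,  0.128 ]), array([ 0.4876, -0.0828,  0.128 ]), array([ 0.635 , -0.1121,  0.128 ])] [ 0.549225 -0.2012    0.128   ]
[array([ 0.6336, -0.0988,  0.128 ]), array([ 0.4734, -0.0793,  0.128 ])]
```

```bash
python3 -m jog '[[[0.003,0,0.04],[0,0,0]],[[0.003,0,0.08],[0,0,0]],[[0.003,0,0.12],[0,0,0]],[[0.003,0,0.16],[0,0,0]],[[0.003,0,0.178],[0,0,0]]]'
python3 -m jog '[[[0,0,0],[0,0,0]],[[0,0,0.004],[0,0,0]],[[0,0,0.004],[0,0,0]]]'
```

```text
t: 7.75
tool_pos: [0.5419, -0.2151, 0.0868]
tool_rot: [-3.135, 0.139, 0.01]
contact_force: [-0.4, -0.3, -1.0]
opening: 0.035
grip_force: 40.2
t: 8.05
tool_pos: [0.5456, -0.2181, 0.0892]
tool_rot: [3.137, -0.14, 0.004]
contact_force: [-0.3, 0.2, -0.3]
opening: 0.0355
grip_force: 40.3
```

```bash
python3 -m jog '[[[0,0,0],[0,0,0]],[[0,0,0],[0,0,0]],[[0,0,0],[0,0,0]],[[0,0,0],[0,0,0]]]' 0.65
python3 -m jog '[[[0,0,-0.04],[0,0,0]],[[0,0,-0.08],[0,0,0]],[[0,0,-0.12],[0,0,0]],[[0,0,-0.16],[0,0,0]],[[0,0,-0.2],[0,0,0]]]'
python3 -m jog '[[[-0.01,-0.04,0],[0,0,0]],[[-0.02,-0.08,0],[0,0,0]],[[-0.03,-0.12,0],[0,0,0]],[[-0.04,-0.16,0],[0,0,0]],[[-0.05,-0.2,0],[0,0,0]]]' 1
python3 - <<'E'
from h import *
from station import optics,ctrl
go([.561,.242,.27],-8)
a=optics.get_image("side")["image"][120:210,340:460]; b=optics.get_image("side")["image"][195:285,255:345]
c=np.zeros((400,800,3),np.uint8); a=cv2.resize(a,None,fx=3.5,fy=3.5,interpolation=2);b=cv2.resize(b,None,fx=4,fy=4,interpolation=2)
c[:a.shape[0],:a.shape[1]]=a; c[:b.shape[0],425:425+b.shape[1]]=b; cv2.imwrite("pics/c4.png",c)
E
```

```text
t: 8.45
tool_pos: [0.5449, -0.2184, 0.0881]
tool_rot: [3.138, -0.142, 0.001]
contact_force: [-1.1, -0.3, -0.4]
opening: 0.0558
grip_force: 0.0
t: 8.95
tool_pos: [0.5444, -0.2181, 0.2893]
tool_rot: [3.138, -0.142, 0.0]
contact_force: [0.8, -0.8, -0.4]
opening: 0.0556
grip_force: 0.0
t: 9.45
tool_pos: [0.5123, -0.0131, 0.2877]
tool_rot: [-3.138, 0.143, -0.001]
contact_force: [0.7, 0.0, -0.1]
opening: 0.0853
grip_force: 0.0
t 9.45 pos [ 0.5123 -0.0131  0.2877] force [ 0.7  0.  -0.1] open 0.0853 grip 0.0 q [-0.17 -0.25  1.8   0.    1.59  1.49]
shift [ 0.0253 -0.2584  0.0178]
turn [-0.0001 -0.0006  0.0489]
```

View pics/c4.png

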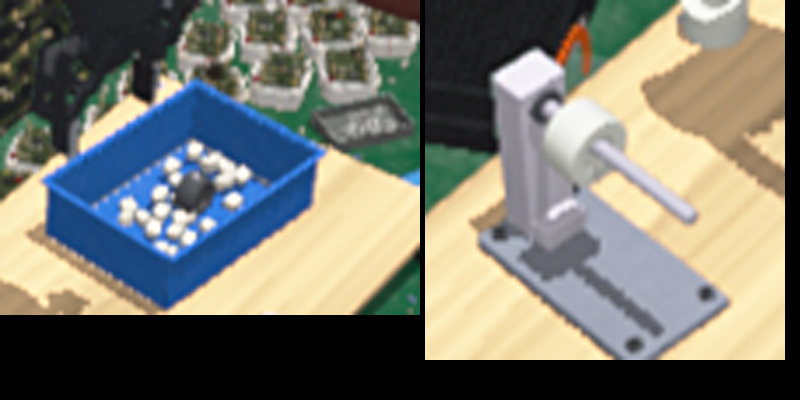

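The collar is in the bin at (193,190) in the crop, and the spacer is still on the bar at (586,140). Next I'll move over the spacer.

```bash
python3 -m jog '[[[0.004,-0.045,0],[0,0,0.01]],[[0.008,-0.09,0],[0,0,0.02]],[[0.012,-0.135,0],[0,0,0.03]],[[0.016,-0.18,0],[0,0,0.04]],[[0.02,-0.225,0],[0,0,0.049]]]'
python3 -m jog '[[[0,-0.033,0],[0,0,0]],[[0,-0.033,0],[0,0,0]],[[0,-0.033,0],[0,0,0]]]'
python3 -c "from h import *
go([.558,.2425,.170],-8)"
```

```text
t: 10.05
tool_pos: [0.5536, 0.2088, 0.2876]
tool_rot: [3.134, -0.22, 0.001]
contact_force: [0.0, -0.8, -0.1]
opening: 0.0851
grip_force: 0.0
t: 10.35
tool_pos: [0.5579, 0.2402, 0.2872]
tool_rot: [3.133, -0.218, -0.001]
contact_force: [-0.2, 0.1, 0.5]
opening: 0.0852
grip_force: 0.0
t 10.35 pos [0.5579 0.2402 0.2872] force [-0.2  0.1  0.5] open 0.0852 grip 0.0 q [ 0.28 -0.02  1.59 -0.    1.57  1.99]
shift [-0.0002 -0.0024  0.1172]
turn [0.001  0.0004 0.001 ]
```

```bash
python3 -m jog '[[[0,-0.002,0.03],[0,0,0]],[[0,-0.002,0.06],[0,0,0]],[[0,-0.002,0.085],[0,0,0]],[[0,-0.002,0.105],[0,0,0]],[[0,-0.002,0.117],[0,0,0]]]'
python3 -m jog '[[[0,0,0],[0,0,0]],[[0,0,0],[0,0,0]],[[0,0,0],[0,0,0]],[[0,0,0],[0,0,0]],[[0,0,0],[0,0,0]]]' 0 45
python3 -m jog '[[[0,0,-0.003],[0,0,0]],[[0,0,-0.005],[0,0,0]],[[0,0,-0.005],[0,0,0]],[[0,0,-0.005],[0,0,0]]]'
python3 -m jog '[[[0,0,-0.002],[0,0,0]],[[0,0,-0.003],[0,0,0]],[[0,0,-0.003],[0,0,0]],[[0,0,-0.003],[0,0,0]]]'
```

```text
t: 10.85
tool_pos: [0.5572, 0.2403, 0.1684]
tool_rot: [3.132, -0.222, -0.004]
contact_force: [-0.5, -0.2, -0.2]
opening: 0.0855
grip_force: 0.0
t: 11.35
tool_pos: [0.5592, 0.2424, 0.1727]
tool_rot: [-3.134, 0.219, -0.006]
contact_force: [0.4, -2.5, 5.6]
opening: 0.049
grip_force: 46.1
t: 11.75
tool_pos: [0.5575, 0.2425, 0.1749]
tool_rot: [3.134, -0.218, -0.002]
contact_force: [0.2, 0.8, -1.8]
opening: 0.0489
grip_force: 46.6
t: 12.15
tool_pos: [0.5579, 0.2425, 0.1786]
tool_rot: [-3.134, 0.218, -0.0]
contact_force: [-0.8, -0.2, -1.1]
opening: 0.0489
grip_force: 46.6
```

```bash
python3 -m jog '[[[-0.01,0,0],[0,0,0]],[[-0.02,0,0],[0,0,0]],[[-0.03,0,0],[0,0,0]],[[-0.04,0,0],[0,0,0]],[[-0.05,0,0],[0,0,0]]]'
python3 -m jog '[[[-0.01,0,0],[0,0,0]],[[-0.02,0,0],[0,0,0]],[[-0.03,0,0],[0,0,0]],[[-0.04,0,0],[0,0,0]],[[-0.05,0,0],[0,0,0]]]'
python3 -m jog '[[[-0.01,0,0],[0,0,0]],[[-0.02,0,0],[0,0,0]],[[-0.03,0,0],[0,0,0]],[[-0.04,0,0],[0,0,0]],[[-0.045,0,0],[0,0,0]]]'
python3 -m jog '[[[0,0,-0.02],[0,0,0]],[[0,0,-0.05],[0,0,0]],[[0,0,-0.08],[0,0,0]],[[0,0,-0.1],[0,0,0]],[[0,0,-0.1],[0,0,0]]]'
python3 -c "from h import *
go([.548,-.165,.27],-5)"
```

```text
t: 12.65
tool_pos: [0.5073, 0.2496, 0.1786]
tool_rot: [-3.134, 0.218, -0.0]
contact_force: [-0.7, -0.4, -0.4]
opening: 0.049
grip_force: 46.6
t: 13.15
tool_pos: [0.458, 0.2565, 0.1785]
tool_rot: [-3.134, 0.218, -0.0]
contact_force: [-0.2, 0.4, -1.3]
opening: 0.0491
grip_force: 46.6
t: 13.65
tool_pos: [0.4133, 0.2628, 0.1785]
tool_rot: [-3.134, 0.218, 0.0]
contact_force: [0.0, 0.6, -1.7]
opening: 0.0492
grip_force: 46.6
t: 14.15
tool_pos: [0.4158, 0.2633, 0.2826]
tool_rot: [-3.131, 0.218, -0.01]
contact_force: [-0.6, 0.8, -0.8]
opening: 0.0488
grip_force: 46.8
t 14.15 pos [0.4158 0.2633 0.2826] force [-0.6  0.8 -0.8] open 0.0488 grip 46.8 q [ 0.41 -0.3   1.85 -0.    1.58  2.12]
shift [0.1903 0.4059 0.0123]
turn [-0.0036 -0.0064 -0.0519]
```

```bash
python3 -m jog '[[[0.015,0.03,0],[0,0,-0.01]],[[0.035,0.07,0],[0,0,-0.02]],[[0.055,0.11,0],[0,0,-0.03]],[[0.075,0.15,0],[0,0,-0.04]],[[0.095,0.19,0],[0,0,-0.052]]]' >/dev/null
python3 -m jog '[[[0.017,0.04,0],[0,0,0]],[[0.034,0.08,0],[0,0,0]],[[0.05,0.12,0],[0,0,0]],[[0.065,0.16,0],[0,0,0]],[[0.08,0.19,0.01],[0,0,0]]]'
python3 -c "from h import *
go([.548,-.155,.12],-5)"
```

```text
t: 15.15
tool_pos: [0.5454, -0.1375, 0.268]
tool_rot: [3.138, -0.14, 0.001]
contact_force: [0.3, 1.6, -0.9]
opening: 0.0494
grip_force: 46.9
t 15.15 pos [ 0.5454 -0.1375  0.268 ] force [ 0.3  1.6 -0.9] open 0.0494 grip 46.9 q [-0.38 -0.12  1.72 -0.    1.54  1.28]
shift [0.004  0.0171 0.148 ]
turn [ 0.0006 -0.0006 -0.0016]
```

```bash
python3 -m jog '[[[0.002,0.014,0],[0,0,0]],[[0.002,0.014,0.04],[0,0,0]],[[0.002,0.014,0.08],[0,0,0]],[[0.002,0.014,0.12],[0,0,0]],[[0.002,0.014,0.14],[0,0,0]]]' >/dev/null
python3 -m jog '[[[0,0,0],[0,0,0]],[[0,0,0],[0,0,0]]]'
python3 -m jog '[[[0,0,0],[0,0,0]],[[0,0,0],[0,0,0]],[[0,0,0],[0,0,0]],[[0,0,0],[0,0,0]]]' 0.8
```

```text
t: 15.85
tool_pos: [0.5456, -0.1486, 0.1284]
tool_rot: [-3.138, 0.136, 0.001]
contact_force: [0.6, -1.2, 0.2]
opening: 0.0493
grip_force: 46.9
t: 16.25
tool_pos: [0.5465, -0.1493, 0.1297]
tool_rot: [3.138, -0.137, 0.003]
contact_force: [0.3, -0.1, 0.4]
opening: 0.0684
grip_force: 0.0
```

```bash
python3 -m jog '[[[0,0,-0.03],[0,0,0]],[[0,0,-0.07],[0,0,0]],[[0,0,-0.11],[0,0,0]],[[0,0,-0.15],[0,0,0]],[[0,0,-0.17],[0,0,0]]]'
python3 -m jog '[[[-0.01,-0.04,0],[0,0,0]],[[-0.02,-0.08,0],[0,0,0]],[[-0.03,-0.12,0],[0,0,0]],[[-0.04,-0.16,0],[0,0,0]],[[-0.05,-0.2,0],[0,0,0]]]'
python3 -m jog '[[[0,0,0],[0,0,0]],[[0,0,0],[0,0,0]],[[0,0,0],[0,0,0]],[[0,0,0],[0,0,0]],[[0,0,0],[0,0,0]]]' >/dev/null
python3 - <<'E'
from h import *
from station import optics,ctrl
a=optics.get_image("side")["image"][110:210,340:460];b=optics.get_image("top")["image"][195:285,405:505]
c=np.zeros((400,800,3),np.uint8); a=cv2.resize(a,None,fx=3.5,fy=3.5,interpolation=2);b=cv2.resize(b,None,fx=3.5,fy=3.5,interpolation=2)
c[:a.shape[0],:a.shape[1]]=a; c[:b.shape[0],425:425+b.shape[1]]=b; cv2.imwrite("pics/c5.png",c)
E
```

```text
t: 16.75
tool_pos: [0.5472, -0.1496, 0.304]
tool_rot: [3.136, -0.137, 0.011]
contact_force: [-0.1, -1.6, -0.3]
opening: 0.0682
grip_force: 0.0
t: 17.25
tool_pos: [0.5131, 0.0559, 0.299]
tool_rot: [-3.138, 0.138, -0.002]
contact_force: [0.8, -0.1, -0.3]
opening: 0.0682
grip_force: 0.0
```

View pics/c5.png

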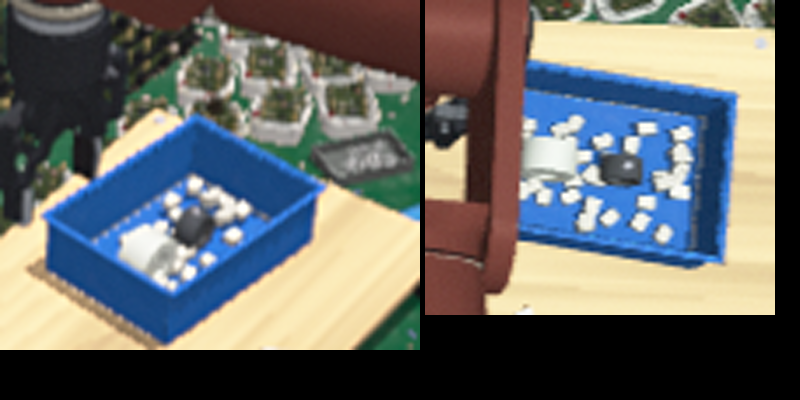

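Both rings lie in the bin, the spacer at (148,250) and the collar at (193,228) in the side part of the crop. I'll check that they are at rest, then hand in.

```bash
python3 - <<'E'
from h import *
from station import optics
np.save("a.npy",optics.get_image("side")["image"][140:200,365:420])
E
python3 -m jog '[[[0,0,0],[0,0,0]],[[0,0,0],[0,0,0]],[[0,0,0],[0,0,0]],[[0,0,0],[0,0,0]],[[0,0,0],[0,0,0]]]' >/dev/null
python3 - <<'E'
from h import *
from station import optics,job
d=cv2.absdiff(np.load("a.npy"),optics.get_image("side")["image"][140:200,365:420]).max();print(d)
if d<40: print(job.finish_job())
E
```

```text
37
the job is handed in; nothing more can be done
None
```

I moved the collar into the blue bin first, then the spacer, and handed the job in at about 18 s; the last picture shows both released in the bin. Two frames 0.5 s apart differed by at most 37 grey levels, just under the limit of 40 I had set without measuring camera noise, so "at rest" is likely but not certain, and no verdict came back.

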